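# Dock the orange test module

## Robot

A 6-joint arm with a two-finger parallel gripper is mounted at the origin on the work surface. World frame = base frame: x ahead of the robot, y to its left, z up, the work surface at z = 0. Lengths are in m, angles in rad, forces in N, time in s.
With the tool pointing down it reaches from about 0.35 to 1 m from the base axis. Payload 7.1 kg.
Tool frame: the origin (TCP) lies on the centre line of the jaws, within the pads' length; the fingertips stand 19 mm ahead of it and the grasp point (between the pads) is the TCP; z points along the fingers, y is the direction in which the jaws open and shut (so a half turn about z gives the same grasp; the last joint's range is limited). The gripper opens to 85 mm and grips with 20 to 120 N. Pads are 22 mm wide; open, the fingers measure 114 mm over their backs; the gripper's body (76 mm by 85 mm) begins 54 mm behind the grasp point. The pads swing forward as they close: fully open they stand 13 mm farther back than shut.
Start: joints at [1.191, 0.423, 1.63, -0, 1.089, -0.019], TCP at [0.221, 0.585, 0.25] pointing down, gripper open.
Joint ranges: [-3, 3], [-0.9, 2.11], [0.09, 2.58], [-1.31, 4.45], [0.11, 2.69], [-2.54, 2.54]. Speed limits (rad/s): [2.39, 2.39, 3.01, 3.14, 3.14, 3.14].

## Interface

Orientations are given as a unit quaternion [x, y, z, w].
In Python, from cell import bot gives the robot as it stands. The module is installed in compiled form; this text tells all that it offers.
- The arm moves only by the tool servo_tool, never from a script. Its argument "plan" is a list that holds one entry, the list of rows, each a list of 7 numbers: the shift along the tool's x, y, z in cm, then the turn, a rotation vector about the tool's x, y, z in rad, then the opening, from 0 (shut) to 1 (fully open). A call has 1 to 20 rows; each row is the pose to reach, as a shift and turn from the pose commanded when the call began, along the tool's axes at that moment; what a row does not reach only later rows make up. A row lasts 1/12 s, in which the tool goes at most 41.7 mm and 7.16 degrees, less where a joint would pass 70% of its speed; a pose out of reach is approached as far as the arm can. A call with a gripper value outside its range is refused whole. The fingers move at their own pace and stop on an object; the grip force is fixed at half the most. Time passes only in rows, so rows that repeat a pose let the fingers close. It gives the time, the measured TCP pose, the force and the opening at its end, in the units of the state.
- bot.get_state(): the state, without advancing time (a new reading comes with each control period).
- bot.read_camera(name): name is "scene" or "side" or "wrist"; returns a dict with "color" (480x640x3 uint8, red, green, blue), "fx", "fy", "cx", "cy" (pixels), "world_from_camera" (4x4, takes a point from camera to world coordinates). Camera axes: x right, y up, looking along -z (the intrinsics and any distortion apply to the point x, -y, -z); pixel columns grow to the right and rows downward; lengths in m; the calibration is good to about 2 mm. A picture is of the moment at which its call begins. There is no depth.
- bot.close_job(): hands the job in, once; it reports no verdict.
The state is a dict: "clock": time; "joint_positions": joint angles; "qd": joint speeds; "tau": joint torques, N m; "position": TCP position; "eef_rot": TCP orientation; "wrist_force": force on the tool from outside, world axes, zero at the start; "torque": the same for the moment, N m; "width": opening from 0.0 (shut) to 1.0 (fully open).
Only numpy, scipy, OpenCV 4.12 (cv2) and the standard library are available. Lean on these libraries where they do the work, as an engineer would, in place of code of your own. Each camera call takes 0.05 s, during which the arm holds its last target. There are 200 camera calls.

## Task

Pick up the plug-in module with the orange fin, lay it flat in the guide of the docking station and slide it nose first into the bay until it is fully home against the stop hidden inside, then let go of it. The stop sits at a different depth each time, so go by feel and push gently (never more than 30 N on the stop) without forcing or jamming it; leave the blue and green modules where they are.

Things in the scene. Friction and masses are not known exactly. Their poses are not given: they have to be found in the camera images.
- module: Grey plug-in module lying flat, 131 long (x) x 50 wide (y) x 36 mm high, orange fin on top, orange tail face and label; 0.2 to 0.4 kg. Origin: middle of the underside; x to the nose, z up. Nose face at x = +65 mm (the first 10 mm is a black tongue 42 wide, 28 high), tail face at x = -66.5 mm. The bystander modules differ only in colour (blue, green).
- module_fin (a point): Middle of the orange fin by which the module is picked up from above: the fin is 40 long (x) x 14 wide (y) x 26 mm high, standing on the body from 36 to 62 mm above the underside, its middle 35 mm behind the module's origin.
- module_nose (a point): Middle of the nose face of the module, 65 mm ahead of its origin, 18 mm above the underside.
- dock: Fixed grey docking station with a red bay mouth, 260 long x 94 wide x 62 mm high. Origin: on the bench, under the middle of the bay mouth; x points into the bay, y across, z up. Towards -x lies an open guide, at +x the roofed bay, 38 mm high over its floor. Guide and bay share one floor, 12 mm above the bench. The module slides in along +x; its fin stays outside.
- contact (a joint): Sprung contact block just in front of the hidden stop, pressed by the module's nose: 0 = untouched (it tells nothing of the stop's depth), 0.002 m = pressed flush with the stop, a little more under load. Its spring is weak (under 0.5 N) and it springs back when the module is drawn away.
- module_b: Bystander: same module with a blue fin. Leave alone. Origin: middle of the underside, x to the nose.
- module_c: Bystander: same module with a green fin. Leave alone. Origin: middle of the underside, x to the nose.
- dock_guide (a point): Middle of the guide floor, 70 mm before the mouth, 12 mm above the bench. The floor runs from x = -135 mm (station frame) to the bay, between two aluminium rails from x = -135 to -5 mm, 55 mm apart at the bottom; above 20 mm over the bench their edges slope outwards at 45 degrees, up to 28 mm.
- dock_mouth (a point): Middle of the bay mouth at the floor, 12 mm above the bench. The mouth narrows from 57 to 53 mm wide over x = -5 to 16 mm (station frame), the bay stays 53 mm wide. With the module fully home its nose is 45 to 75 mm past this point: the stop's depth changes and is not measured. Sliding takes about 1 to 4 N; at the stop resistance rises steeply.
Things that resemble listed ones, but are neither listed nor needed, are in the scene too. What is shaped like the module but purple or turquoise is not meant.

How it is judged:
By the outcome, as a careful person would: the job done as asked, in the order asked, and still so for the second after the job is handed in, with the robot touching nothing.
It also fails if it takes over 58 s, if anything falls off the work surface, if the arm or the gripper's body presses on something with over 40 N, if the wrist force passes 120 N, or if a joint passes its speed limit or range.

## Working session

There is one attempt and no reset: what is moved stays moved. The work goes in short steps, Python scripts to look and compute and a tool call to move; the robot and the scene stay as the last step left them, time stands still between calls to the robot, and variables do not carry over. Pictures are saved under pics/ and viewed, about 8 in all and at most 12, crops included, and the job is handed in when it is done.

Besides the shell and the picture viewer there is one more tool, called by a JSON object that holds its "op" and its "data". servo_tool: Moves the arm, as the interface text tells. Its arguments: {"type":"object","properties":{"plan":{"type":"array"}},"required":["plan"]}

```bash
mkdir -p pics; cat > h.py <<'E'
import numpy as np, cv2
from cell import bot
def shot(n,f):
    c=bot.read_camera(n); cv2.imwrite(f'pics/{f}.png',c['color'][:,:,::-1]); np.savez(f'pics/{f}.npz',**{k:v for k,v in c.items() if v is not None}); return c
def load(f): return np.load(f'pics/{f}.npz',allow_pickle=True)
def K(c): return np.array([[c['fx'],0,c['cx']],[0,c['fy'],c['cy']],[0,0,1.]],float)
def D(c): return np.array(c['distortion'],float) if 'distortion' in c else None
def ray(c,uv):
    p=cv2.undistortPoints(np.array([[uv]],float),K(c),D(c)).ravel(); T=np.array(c['world_from_camera'])
    return T[:3,3],T[:3,:3]@np.array([p[0],-p[1],-1])
def onz(c,uv,z):
    o,d=ray(c,uv); return o+d*(z-o[2])/d[2]
def proj(c,P):
    T=np.linalg.inv(np.array(c['world_from_camera'])); p=(T[:3,:3]@np.atleast_2d(P).T).T+T[:3,3]
    p=p*[1,-1,-1]; return cv2.projectPoints(p,np.zeros(3),np.zeros(3),K(c),D(c))[0].reshape(-1,2)
E
python3 - <<'E'
from h import *
for n in('scene','side'):
    c=shot(n,n+'0'); print(n,{k:(v if k!='color' else 0) for k,v in c.items()})
print(bot.get_state())
E
```

```text
scene {'color': 0, 'fx': 585.7566566663089, 'fy': 585.7566566663089, 'cx': 333.6773922443427, 'cy': 241.01484411295274, 'world_from_camera': array([[-0.74212678, -0.41108271,  0.52939479,  1.18564153],
       [ 0.67016239, -0.44164741,  0.59651483,  0.68471114],
       [-0.01141109,  0.79747011,  0.60325054,  0.83395179],
       [ 0.        ,  0.        ,  0.        ,  1.        ]])}
side {'color': 0, 'fx': 502.0952855813563, 'fy': 502.0952855813563, 'cx': 312.9881092065472, 'cy': 241.52266473045395, 'world_from_camera': array([[-0.99147556,  0.05628036, -0.11751062,  0.41717182],
       [-0.13012232, -0.47383736,  0.87094566,  0.6689747 ],
       [-0.00666379,  0.87881208,  0.47712149,  0.48663858],
       [ 0.        ,  0.        ,  0.        ,  1.        ]])}
{'clock': 0.1, 'joint_positions': array([ 1.19100249e+00,  4.23826574e-01,  1.63060968e+00, -1.64970020e-06,
        1.08859714e+00, -1.90060844e-02]), 'qd': array([-1.16752979e-03,  4.01125980e-04, -1.52567321e-03,  1.12733132e-03,
       -9.16866106e-05, -2.72417592e-03]), 'tau': array([-2.54576653e-04, -5.58427691e+01, -2.82447785e+01, -1.16463404e-06,
        2.86435039e-03,  1.32739025e-06]), 'position': array([0.22043804, 0.5843337 , 0.24958613]), 'eef_rot': array([ 1.79416650e-01,  9.83772914e-01, -7.06241511e-04, -1.41975820e-04]), 'wrist_force': array([-0.10955161,  0.67817293,  0.256535  ]), 'torque': array([ 0.02624644,  0.00162231, -0.03640093]), 'width': 1.002091852580055}
```

View pics/scene0.png

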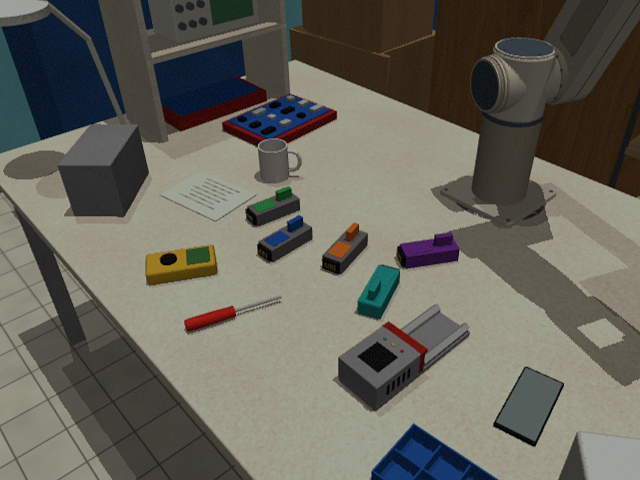

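View pics/side0.png

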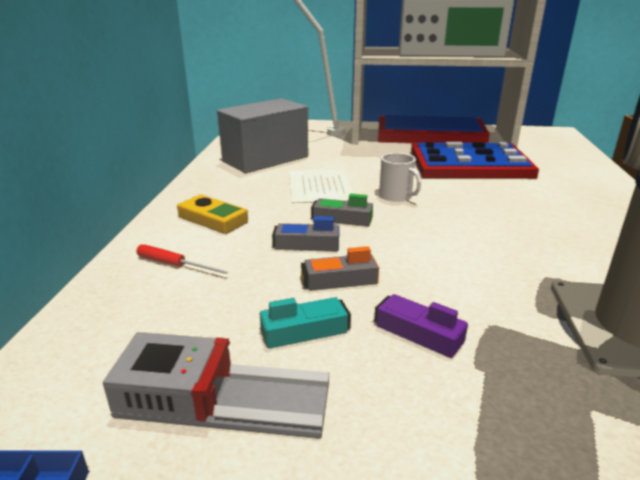

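The scene image shows: the orange module (345,248), blue (285,240), green (273,205), turquoise decoy (379,290) and purple decoy (428,250). By the description I choose the orange fin at (349,231). The dock is at (400,350), with its guide towards the robot.

```bash
python3 - <<'E'
from h import *
def crop(n,x,y,w,h,s): 
    return cv2.resize(cv2.imread(f'pics/{n}.png')[y:y+h,x:x+w],None,fx=s,fy=s,interpolation=cv2.INTER_CUBIC)
a=crop('scene0',310,215,67,60,6);b=crop('side0',295,240,100,60,4)
c=crop('scene0',330,300,145,110,2.75);d=crop('side0',100,330,240,110,1.65)
M=np.zeros((600,800,3),np.uint8)
for im,x,y in((a[:300+60],0,0),(b,400,0)):
    h,w=min(300,im.shape[0]),min(400,im.shape[1]); M[y:y+h,x:x+w]=im[:h,:w]
a=crop('scene0',310,215,67,60,5);M[:300,:400]=0;M[:300,:335]=a
M[300:300+302][:300,:398]=c[:300,:398];M[300:481,400:796]=d[:181,:396]
cv2.imwrite('pics/m1.png',M)
E
```

```text
(no output)
```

View pics/m1.png

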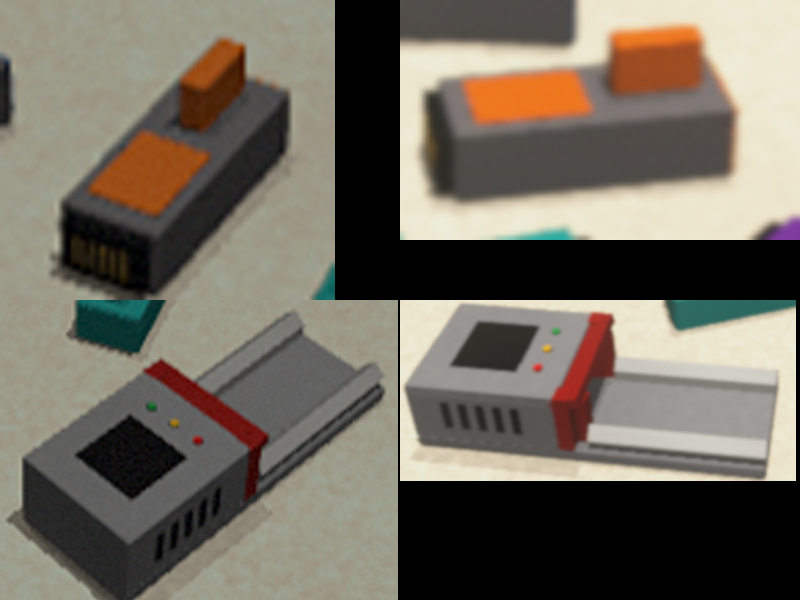

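```bash
cat > fit.py <<'E'
from h import *
from scipy.optimize import least_squares
def fit(obs,x0,nh=0,h0=()):
    # obs: list of (cam, uv, P mm [y may be callable of extras])
    def pts(p,P): 
        P=np.array(P,float)/1000; c,s=np.cos(p[2]),np.sin(p[2]); return np.array([p[0]+c*P[0]-s*P[1],p[1]+s*P[0]+c*P[1],P[2]])
    def r(p): return np.concatenate([proj(c,pts(p,P(p[3:]) if callable(P) else P))[0]-uv for c,uv,P in obs])
    s=least_squares(r,list(x0)+list(h0),loss='soft_l1'); return s.x,r(s.x).reshape(-1,2)
E
python3 - <<'E'
from fit import *
S,E=load('scene0'),load('side0')
s=lambda u,v:np.array([310+u/5,215+v/5]); e=lambda u,v:np.array([295+(u-400)/4,240+v/4])
o=[(S,s(152,236),(55,25,36)),(S,s(65,200),(55,-25,36)),(S,s(289,92),(-65,25,36)),(S,s(199,90),(-15,7,62)),(S,s(180,82),(-15,-7,62)),(S,s(244,47),(-55,7,62)),
(E,e(457,108),(55,25,36)),(E,e(457,197),(55,25,0)),(E,e(734,108),(-65,25,36)),(E,e(731,173),(-65,25,0)),(E,e(443,78),(55,-25,36)),(E,e(611,37),(-15,7,62)),(E,e(700,33),(-55,7,62))]
x,r=fit(o,(.4,.0,0)); print(x);print(r.round(1).tolist())
s=lambda u,v:np.array([330+u/2.75,300+(v-300)/2.75]); e=lambda u,v:np.array([100+(u-400)/1.65,330+(v-300)/1.65])
R=lambda sg:(lambda q:(-135,sg*q[0]*1000,28))
o=[(S,s(130,543),(125,47,62)),(S,s(23,460),(125,-47,62)),(S,s(130,598),(125,47,0)),(S,s(22,517),(125,-47,0)),(S,s(300,314),R(-1)),(S,s(381,368),R(1)),
(E,e(406,383),(125,47,62)),(E,e(457,305),(125,-47,62)),(E,e(777,371),R(-1))]
x,r=fit(o,(.6,.3,0),h0=(.04,)); print(x);print(r.round(1).tolist())
E
```

```text
[ 0.47464327 -0.08139423  0.29118597]
[[0.8, -1.8], [-1.4, -1.8], [-0.1, -1.3], [0.4, -1.3], [-1.2, -1.5], [0.2, -1.6], [-0.2, 6.3], [0.0, 1.8], [-0.4, -0.1], [-0.8, 1.2], [-1.0, -1.0], [-0.0, 1.9], [0.4, 0.9]]
[ 0.59884006  0.22000216 -0.0032705   0.03734631]
[[-0.1, -0.1], [0.2, -2.1], [-1.3, 3.4], [0.8, 0.6], [-0.7, -1.7], [0.1, -1.6], [-2.9, 2.1], [1.5, -1.2], [0.1, 0.5]]
```

```bash
cat >> h.py <<'E'
from scipy.spatial.transform import Rotation as Ro
def go(P,yaw,pose=None):
    "shift (cm) and turn (rad) in tool axes to reach P with tool x at yaw, pointing down"
    s=bot.get_state(); p,q=(s['position'],s['eef_rot']) if pose is None else pose
    R=Ro.from_quat(q); T=Ro.from_matrix(np.array([[np.cos(yaw),np.sin(yaw),0],[np.sin(yaw),-np.cos(yaw),0],[0,0,-1]]))
    print('shift',(R.inv().apply(np.array(P)-p)*100).round(2),'turn',(R.inv()*T).as_rotvec().round(4),'pos',p.round(4))
E
python3 -c "
from h import *
go((.46,.22,.30),np.pi)"
```

```text
shift [-35.28 -25.64  -5.01] turn [-1.400e-03 -3.000e-04 -3.608e-01] pos [0.2204 0.5843 0.2496]
```

{"op": "servo_tool", "data": {"plan": [[[-9, -6.5, -1.5, 0, 0, -0.09, 1], [-18, -13, -2.5, 0, 0, -0.18, 1], [-27, -19.5, -4, 0, 0, -0.27, 1], [-35.3, -25.6, -5, 0, 0, -0.361, 1], [-35.3, -25.6, -5, 0, 0, -0.361, 1], [-35.3, -25.6, -5, 0, 0, -0.361, 1], [-35.3, -25.6, -5, 0, 0, -0.361, 1], [-35.3, -25.6, -5, 0, 0, -0.361, 1], [-35.3, -25.6, -5, 0, 0, -0.361, 1], [-35.3, -25.6, -5, 0, 0, -0.361, 1], [-35.3, -25.6, -5, 0, 0, -0.361, 1], [-35.3, -25.6, -5, 0, 0, -0.361, 1], [-35.3, -25.6, -5, 0, 0, -0.361, 1], [-35.3, -25.6, -5, 0, 0, -0.361, 1]]]}}

```text
clock: 1.27
position: [0.4601, 0.2207, 0.3]
eef_rot: [0.0, 1.0, -0.0, -0.0]
wrist_force: [-0.1, 0.5, 0.1]
width: 1.0
```

```bash
python3 -c "
from h import *
c=shot('wrist','w1');print(c['world_from_camera'],c['fx'],c.keys());print(bot.get_state()['position'],bot.get_state()['joint_positions'])"
```

```text
[[-8.05040268e-05 -9.50951697e-01 -3.09339399e-01  3.81461903e-01]
 [ 9.99999534e-01 -3.74063358e-04  8.89677151e-04  2.20749005e-01]
 [-9.61752531e-04 -3.09339184e-01  9.50951284e-01  4.24082400e-01]
 [ 0.00000000e+00  0.00000000e+00  0.00000000e+00  1.00000000e+00]] 379.61939895353885 dict_keys(['color', 'fx', 'fy', 'cx', 'cy', 'world_from_camera'])
[0.45986767 0.22110513 0.29994372] [ 4.24696023e-01  1.94800918e-01  1.83148253e+00  3.05530474e-04
  1.11619842e+00 -1.14704471e+00]
```

View pics/w1.png

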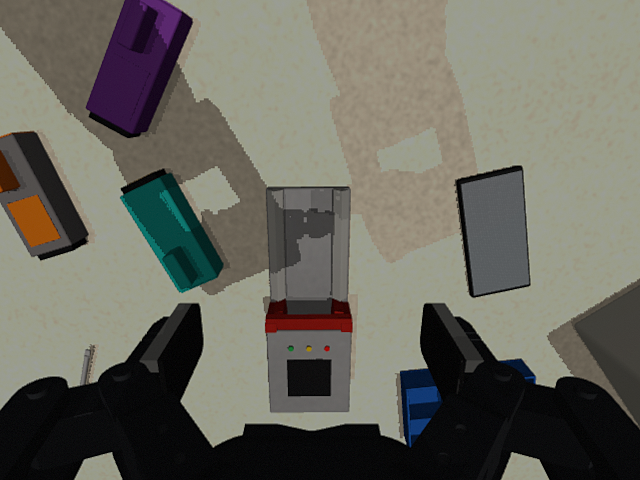

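Wrist view: dock guide rails from (267,187)/(350,187) to the red mouth at row ~315, turquoise (170,230) and purple (140,60) decoys, orange module at the left edge (40,200).

```bash
python3 - <<'E'
from h import *
c=load('w1');im=cv2.GaussianBlur(c['color'],(3,3),0).astype(float)
from scipy.signal import find_peaks
def edges(pr,off):
    g=np.abs(np.gradient(pr,axis=0)).sum(1); p,_=find_peaks(g,height=15)
    out=[]
    for i in p:
        if 0<i<len(g)-1:
            d=.5*(g[i-1]-g[i+1])/(g[i-1]-2*g[i]+g[i+1]); out.append((round(i+d+off,1),int(g[i])))
    return out
for r in (195,205,270,290,340,370,400): print('row',r,edges(im[r-1:r+2,255:365].mean(0),255))
for u in (276,310,342): print('col',u,edges(im[170:425,u-2:u+3].mean(1),170))
M=cv2.resize(c['color'][175:425,255:365,::-1],None,fx=2.4,fy=2.4,interpolation=cv2.INTER_CUBIC)
E
```

```text
row 195 [(np.float64(265.1), 41), (np.float64(272.7), 30), (np.float64(281.9), 38), (np.float64(284.6), 25), (np.float64(310.2), 19), (np.float64(331.0), 55), (np.float64(333.5), 42), (np.float64(350.4), 50)]
row 205 [(np.float64(265.2), 42), (np.float64(278.2), 56), (np.float64(281.9), 41), (np.float64(284.8), 26), (np.float64(310.3), 17), (np.float64(330.9), 51), (np.float64(333.4), 40), (np.float64(350.3), 56)]
row 270 [(np.float64(261.3), 15), (np.float64(264.2), 44), (np.float64(268.2), 97), (np.float64(280.4), 36), (np.float64(283.9), 38), (np.float64(286.2), 26), (np.float64(330.0), 53), (np.float64(332.4), 47), (np.float64(346.1), 18), (np.float64(348.4), 65)]
row 290 [(np.float64(269.2), 79), (np.float64(272.0), 22), (np.float64(284.5), 32), (np.float64(287.2), 28), (np.float64(329.8), 40), (np.float64(332.3), 44), (np.float64(348.2), 73)]
row 340 [(np.float64(265.7), 78), (np.float64(351.3), 57)]
row 370 [(np.float64(267.1), 89), (np.float64(269.8), 15), (np.float64(286.8), 102), (np.float64(330.7), 97), (np.float64(350.2), 60)]
row 400 [(np.float64(268.6), 68), (np.float64(349.2), 73)]
col 276 [(np.float64(186.2), 117), (np.float64(190.5), 63), (np.float64(202.1), 29), (np.float64(272.3), 32), (np.float64(300.7), 80), (np.float64(318.8), 26), (np.float64(331.3), 50), (np.float64(412.2), 58)]
col 310 [(np.float64(185.8), 123), (np.float64(188.1), 51), (np.float64(208.0), 51), (np.float64(237.3), 42), (np.float64(299.9), 52), (np.float64(313.7), 36), (np.float64(318.8), 28), (np.float64(329.5), 63), (np.float64(346.8), 51), (np.float64(350.7), 43), (np.float64(359.0), 109), (np.float64(395.7), 112), (np.float64(411.8), 68)]
col 342 [(np.float64(185.9), 137), (np.float64(190.5), 50), (np.float64(301.0), 90), (np.float64(311.1), 21), (np.float64(318.5), 28), (np.float64(331.5), 61), (np.float64(411.8), 71)]
```

```bash
python3 - <<'E'
from h import *
c=load('w1')
for u0,u1,r,z in ((284.6,331,195,.012),(281.9,333.5,195,.020),(287.2,329.8,290,.012),(284.5,332.3,290,.020),(265.7,351.3,340,.062),(267.1,350.2,370,.062),(268.6,349.2,400,.062),(286.8,330.7,370,.062)):
    a,b=onz(c,(u0,r),z),onz(c,(u1,r),z); print(r,z,a[:2].round(4),b[:2].round(4),'mid',((a+b)/2)[:2].round(4),'w',round(np.linalg.norm(a-b)*1000,1))
for r,z,l in((186,.012,'floor end'),(188.1,.012,'floor end'),(186.2,.028,'rail end'),(190.5,.028,'rail'),(412,.062,'back end'),(331,.062,'red/grey'),(318.7,.062,'red front top'),(300.7,.028,'rail/red')): print(l,onz(c,(308,r),z)[:2].round(4))
E
```

```text
195 0.012 [0.4727 0.1909] [0.4727 0.2422] mid [0.4727 0.2165] w 51.3
195 0.02 [0.4709 0.1885] [0.4709 0.2445] mid [0.4709 0.2165] w 56.0
290 0.012 [0.589  0.1915] [0.589  0.2427] mid [0.589  0.2171] w 51.2
290 0.02 [0.585  0.1889] [0.585  0.2452] mid [0.585 0.217] w 56.3
340 0.062 [0.625  0.1701] [0.625  0.2647] mid [0.625  0.2174] w 94.6
370 0.062 [0.6646 0.1702] [0.6645 0.2647] mid [0.6646 0.2175] w 94.5
400 0.062 [0.7065 0.1704] [0.7065 0.2649] mid [0.7065 0.2177] w 94.5
370 0.062 [0.6646 0.1926] [0.6645 0.2426] mid [0.6646 0.2176] w 49.9
floor end [0.4626 0.2168]
floor end [0.4649 0.2168]
rail end [0.4597 0.2169]
rail [0.4643 0.2169]
back end [0.724  0.2166]
red/grey [0.6136 0.2169]
red front top [0.5983 0.2169]
rail/red [0.5948 0.2166]
```

```bash
python3 -c "
from h import *
go((.4411,-.0914,.25),np.pi+.291)"
```

```text
shift [  1.9  -31.25   5.  ] turn [ 0.     -0.0009 -0.2902] pos [0.4599 0.2211 0.2999]
```

{"op": "servo_tool", "data": {"plan": [[[0.5, -4, 0, 0, 0, -0.05, 1], [1, -8, 1, 0, 0, -0.1, 1], [1, -12, 2, 0, 0, -0.15, 1], [1.5, -16, 3, 0, 0, -0.2, 1], [1.9, -20, 4, 0, 0, -0.25, 1], [1.9, -24, 5, 0, 0, -0.29, 1], [1.9, -28, 5, 0, 0, -0.29, 1], [1.9, -30.5, 5, 0, 0, -0.29, 1], [1.9, -31.25, 5, 0, 0, -0.29, 1], [1.9, -31.25, 5, 0, 0, -0.29, 1], [1.9, -31.25, 5, 0, 0, -0.29, 1]]]}}

```text
clock: 2.23
position: [0.4415, -0.0909, 0.2502]
eef_rot: [-0.145, 0.989, 0.0, -0.0]
wrist_force: [0.5, 0.3, 0.2]
width: 1.001
```

```bash
python3 -c "
from h import *
c=shot('wrist','w2');s=bot.get_state();print(s['position'],s['joint_positions'],s['wrist_force'])
M=cv2.resize(c['color'][100:320,220:420,::-1],None,fx=2.7,fy=2.7,interpolation=cv2.INTER_CUBIC);cv2.imwrite('pics/w2c.png',M)"
```

```text
[ 0.44152604 -0.09046213  0.25021942] [-2.28753407e-01  1.64575920e-01  2.00038243e+00  4.98205081e-04
  9.77089636e-01 -2.09124410e+00] [ 0.49668544  0.4580697  -0.6722668 ]
```

View pics/w2c.png

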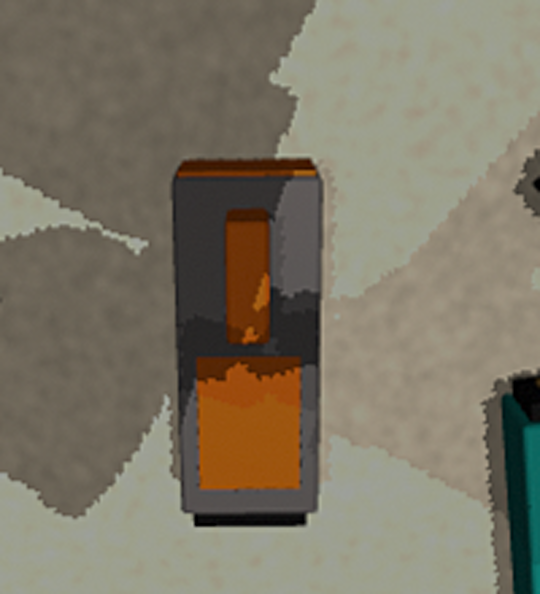

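The close crop confirms the orange fin, label and tail face, with the fin at crop (248,280), the nose at the bottom (row 520) and almost no tilt.

```bash
python3 - <<'E'
from fit import *
c=load('w2'); s=lambda u,v:np.array([220+(u+.5)/2.7-.5,100+(v+.5)/2.7-.5])
o=[(c,s(181,514),(55,-25,36)),(c,s(318,511),(55,25,36)),(c,s(173,178),(-65,-25,36)),(c,s(323,178),(-65,25,36)),(c,s(229,344),(-15,-7,62)),(c,s(268,343),(-15,7,62)),(c,s(226,219),(-55,-7,62)),(c,s(270,219),(-55,7,62))]
x,r=fit(o,(.47,-.08,.29)); print(x);print(r.round(1).tolist())
f=x[:2]-.035*np.array([np.cos(x[2]),np.sin(x[2])]);print('fin',f)
go((*f,.055),np.pi+x[2])
E
```

```text
[ 0.47419459 -0.08085402  0.29565931]
[[-0.1, -2.3], [0.0, -1.5], [-0.5, -0.5], [0.4, -0.7], [-0.8, 0.6], [1.0, 0.9], [-0.3, 0.8], [0.3, 0.8]]
fin [ 0.44071324 -0.09105199]
shift [ 0.09 -0.04 19.52] turn [ 0.0006 -0.0002 -0.0042] pos [ 0.4415 -0.0905  0.2502]
```

{"op": "servo_tool", "data": {"plan": [[[0, 0, 3, 0, 0, -0.004, 0.5], [0.1, 0, 6.5, 0, 0, -0.004, 0.5], [0.1, 0, 10, 0, 0, -0.004, 0.5], [0.1, 0, 13, 0, 0, -0.004, 0.5], [0.1, 0, 15.5, 0, 0, -0.004, 0.5], [0.1, 0, 17.5, 0, 0, -0.004, 0.5], [0.1, 0, 18.7, 0, 0, -0.004, 0.5], [0.1, 0, 19.2, 0, 0, -0.004, 0.5], [0.1, 0, 19.2, 0, 0, -0.004, 0.5], [0.1, 0, 19.2, 0, 0, -0.004, 0.5]]]}}

```text
clock: 3.12
position: [0.441, -0.0913, 0.0586]
eef_rot: [-0.147, 0.989, 0.0, 0.0]
wrist_force: [-0.4, 1.7, 0.3]
width: 0.499
```

{"op": "servo_tool", "data": {"plan": [[[0, 0, 0, 0, 0, 0, 0.3], [0, 0, 0, 0, 0, 0, 0.15], [0, 0, 0, 0, 0, 0, 0], [0, 0, 0, 0, 0, 0, 0], [0, 0, 0, 0, 0, 0, 0], [0, 0, 0, 0, 0, 0, 0], [0, 0, 0, 0, 0, 0, 0], [0, 0, 0, 0, 0, 0, 0], [0, 0, 0, 0, 0, 0, 0], [0, 0, 0, 0, 0, 0, 0]]]}}

```text
clock: 3.95
position: [0.4412, -0.0922, 0.0592]
eef_rot: [-0.146, 0.989, -0.0, 0.001]
wrist_force: [-0.0, 3.3, 7.4]
width: 0.149
```

{"op": "servo_tool", "data": {"plan": [[[0, 0, -0.5, 0, 0, 0, 0], [0, 0, -1.5, 0, 0, 0, 0], [0, 0, -3.5, 0, 0, 0, 0], [0, 0, -6, 0, 0, 0, 0], [0, 0, -8.5, 0, 0, 0, 0], [0, 0, -11, 0, 0, 0, 0], [0, 0, -13, 0, 0, 0, 0], [0, 0, -14, 0, 0, 0, 0], [0, 0, -14, 0, 0, 0, 0], [0, 0, -14, 0, 0, 0, 0], [0, 0, -14, 0, 0, 0, 0]]]}}

```text
clock: 4.87
position: [0.4396, -0.092, 0.1973]
eef_rot: [-0.147, 0.989, 0.0, -0.001]
wrist_force: [0.8, -0.2, -4.1]
width: 0.144
```

```bash
python3 -c "
from h import *
c=shot('wrist','w3');s=bot.get_state();print(s['position'],s['eef_rot'],s['wrist_force'],s['torque'],s['width'])
go((.489,.2166,.2),np.pi+.005)
M=cv2.resize(c['color'][:,180:460,::-1],None,fx=1.25,fy=1.25,interpolation=cv2.INTER_CUBIC);cv2.imwrite('pics/w3c.png',M)"
```

```text
[ 0.43960032 -0.09197238  0.19708975] [-1.46549925e-01  9.89202407e-01  4.69833313e-04 -1.22312498e-03] [-0.04150863 -0.12548383 -3.07911339] [ 0.02386913  0.17015513 -0.01232582] 0.15104919508584513
shift [-13.67  28.1   -0.29] turn [ 0.0009 -0.0025  0.2892] pos [ 0.4396 -0.092   0.1971]
```

View pics/w3c.png

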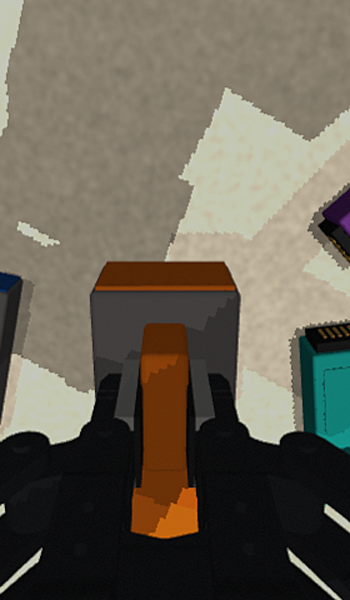

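The module is held by the fin, tail edge level at crop rows 262–292. I'll check the in-hand pitch and offset numerically.

```bash
python3 - <<'E'
from h import *
from scipy.optimize import least_squares
c=load('w3'); s=lambda u,v:np.array([180+(u+.5)/1.25-.5,(v+.5)/1.25-.5])
P=np.array([(-65,-25,36),(-65,25,36),(-66.5,-24,1),(-66.5,24,1),(-55,-7,62),(-55,7,62)])/1000
uv=np.array([s(90,292),s(240,292),s(106,262),s(226,262),s(144,325),s(187,325)])
p0=np.array([.4396,-.0920,.1971]); yaw=2*np.arctan2(.989202,-.14655)-np.pi; print('toolyaw-pi',yaw)
Rz=Ro.from_euler('z',yaw)
def f(q,full=False):
    L=Ro.from_euler('zy',[q[0],q[1]]).apply(P+[.035,0,-.059])+[q[2],q[3],q[4]]
    return (proj(c,Rz.apply(L)+p0)-uv).ravel()
r=least_squares(f,np.zeros(5)); print('yaw,pitch rad; x,y,z mm',r.x[:2].round(4),(r.x[2:]*1000).round(1));print(r.fun.round(1))
E
```

```text
toolyaw-pi 0.2941597883025362
yaw,pitch rad; x,y,z mm [-0.0006 -0.1461] [-4.2  0.1 -4.4]
[ 2.2 -7.5 -1.5 -7.4  1.2  3.5 -2.5  3.6 -1.8  3.9  2.   3.9]
```

```bash
python3 - <<'E'
from h import *
from scipy.optimize import least_squares
c=load('w3'); s=lambda u,v:np.array([180+(u+.5)/1.25-.5,(v+.5)/1.25-.5])
P=np.array([(-65,-25,36),(-65,25,36),(-66.5,-25,0),(-66.5,25,0),(-55,-7,62),(-55,7,62),(-55,-7,36),(-55,7,36)])/1000
uv=np.array([s(90,292),s(240,292),s(106,262),s(226,262),s(140,355),s(189,355),s(144,325),s(187,325)])
p0=np.array([.4396,-.0920,.1971]); yaw=.2942
Rz=Ro.from_euler('z',yaw)
def f(q):
    L=Ro.from_euler('zy',[q[0],q[1]]).apply(P+[.035,0,-.059])+[q[2],q[3],q[4]]
    return (proj(c,Rz.apply(L)+p0)-uv).ravel()
r=least_squares(f,np.zeros(5)); print('yaw,pitch rad; x,y,z mm',r.x[:2].round(4),(r.x[2:]*1000).round(1));print(r.fun.round(1))
E
```

```text
yaw,pitch rad; x,y,z mm [-0.0018 -0.0051] [ 1.4 -0.  -2.3]
[ 0.1  1.5  0.2  1.7 -2.3  0.5  0.7  0.7  0.8  0.2  0.6  0.3  0.4 -2.4
 -1.  -2.4]
```

{"op": "servo_tool", "data": {"plan": [[[-1, 2, 0, 0, 0, 0.02, 0], [-2.5, 5, 0, 0, 0, 0.05, 0], [-4, 8.5, 0, 0, 0, 0.085, 0], [-5.5, 12, 0, 0, 0, 0.12, 0], [-7.2, 15.5, 0, 0, 0, 0.155, 0], [-9, 19, 0, 0, 0, 0.19, 0], [-10.7, 22.5, 0, 0, 0, 0.225, 0], [-12.3, 25.5, 0, 0, 0, 0.26, 0], [-13.2, 27.3, 0, 0, 0, 0.28, 0], [-13.7, 28.1, 0, 0, 0, 0.289, 0], [-13.7, 28.1, 0, 0, 0, 0.289, 0], [-13.7, 28.1, 0, 0, 0, 0.289, 0], [-13.7, 28.1, 0, 0, 0, 0.289, 0]]]}}

```text
clock: 6.0
position: [0.4894, 0.2151, 0.1974]
eef_rot: [-0.002, 1.0, -0.001, -0.001]
wrist_force: [0.4, -0.3, -3.4]
width: 0.149
```

```bash
python3 -c "
from h import *
s=bot.get_state();print(s['clock'],s['position'],s['eef_rot'],s['wrist_force'],s['torque'],s['width'])
go((.489,.2166,.08),np.pi+.005)
A=shot('scene','s4')['color'][200:400,300:500];B=shot('side','e4')['color'][200:450,90:390]
M=np.hstack([cv2.resize(A,(400,400)),cv2.resize(B,(400,333))[:333] if 0 else cv2.copyMakeBorder(cv2.resize(B,(400,333)),0,67,0,0,0)]);cv2.imwrite('pics/m4.png',M[:,:,::-1])"
```

```text
6.0 [0.48943067 0.21509769 0.19743405] [-2.41044803e-03  9.99996311e-01 -6.09309403e-04 -1.09412865e-03] [ 0.44966362 -0.32426463 -3.43729339] [-0.05732608  0.07937823 -0.03212171] 0.14948673228138795
shift [ 0.02  0.16 11.74] turn [-0.0012 -0.0022 -0.0002] pos [0.4894 0.2151 0.1974]
```

View pics/m4.png

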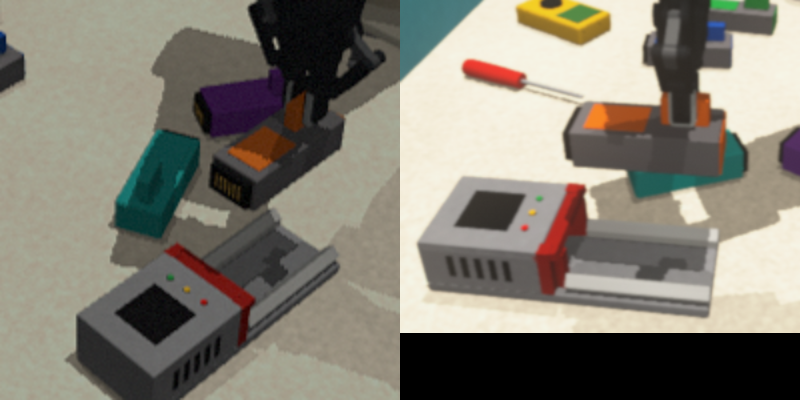

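{"op": "servo_tool", "data": {"plan": [[[0, 0.15, 1, 0, -0.002, 0, 0], [0, 0.15, 3, 0, -0.002, 0, 0], [0, 0.15, 5.5, 0, -0.002, 0, 0], [0, 0.15, 8, 0, -0.002, 0, 0], [0, 0.15, 9.8, 0, -0.002, 0, 0], [0, 0.15, 10.8, 0, -0.002, 0, 0], [0, 0.15, 11.3, 0, -0.002, 0, 0], [0, 0.15, 11.6, 0, -0.002, 0, 0], [0, 0.15, 11.8, 0, -0.002, 0, 0], [0, 0.15, 12, 0, -0.002, 0, 0], [0, 0.15, 12, 0, -0.002, 0, 0]]]}}

```text
clock: 7.02
position: [0.4907, 0.2181, 0.0789]
eef_rot: [-0.003, 1.0, 0.0, 0.002]
wrist_force: [-0.5, -0.5, -3.2]
width: 0.151
```

{"op": "servo_tool", "data": {"plan": [[[0, 0, 0.1, 0, 0, 0, 0], [0, 0, 0.2, 0, 0, 0, 0], [0, 0, 0.2, 0, 0, 0, 0], [0, 0, 0.2, 0, 0, 0, 0]]]}}

```text
clock: 7.35
position: [0.4903, 0.2181, 0.0765]
eef_rot: [-0.003, 1.0, 0.0, 0.001]
wrist_force: [1.0, -0.6, -2.5]
width: 0.152
```

{"op": "servo_tool", "data": {"plan": [[[0, -0.1, 0.1, 0, 0, 0, 0], [0, -0.1, 0.2, 0, 0, 0, 0], [0, -0.1, 0.3, 0, 0, 0, 0], [0, -0.1, 0.3, 0, 0, 0, 0], [0, -0.1, 0.3, 0, 0, 0, 0]]]}}

```text
clock: 7.77
position: [0.4902, 0.2169, 0.0732]
eef_rot: [-0.003, 1.0, -0.0, 0.001]
wrist_force: [0.5, -0.1, -2.7]
width: 0.147
```

{"op": "servo_tool", "data": {"plan": [[[0, 0, 0.1, 0, 0, 0, 0], [0, 0, 0.2, 0, 0, 0, 0], [0, 0, 0.2, 0, 0, 0, 0], [0, 0, 0.2, 0, 0, 0, 0]]]}}

```text
clock: 8.1
position: [0.4904, 0.217, 0.0713]
eef_rot: [-0.003, 1.0, 0.0, 0.001]
wrist_force: [0.5, 0.3, -2.4]
width: 0.148
```

{"op": "servo_tool", "data": {"plan": [[[0, 0, 0.1, 0, 0, 0, 0], [0, 0, 0.15, 0, 0, 0, 0], [0, 0, 0.15, 0, 0, 0, 0], [0, 0, 0.15, 0, 0, 0, 0]]]}}

```text
clock: 8.43
position: [0.4903, 0.2173, 0.0711]
eef_rot: [-0.003, 1.0, 0.0, 0.001]
wrist_force: [-4.3, 0.4, 13.0]
width: 0.148
```

{"op": "servo_tool", "data": {"plan": [[[0, 0, -0.1, 0, 0, 0, 0], [0, 0, -0.1, 0, 0, 0, 0], [0, 0, -0.1, 0, 0, 0, 0]]]}}

```text
clock: 8.68
position: [0.4904, 0.2172, 0.0712]
eef_rot: [-0.003, 1.0, 0.0, 0.001]
wrist_force: [-2.4, -0.5, 5.2]
width: 0.147
```

```bash
python3 -c "
from h import *
s=bot.get_state();print(s['position'],s['eef_rot'],s['wrist_force'],s['torque'],s['width'])
c=shot('wrist','w5');cv2.imwrite('pics/w5c.png',cv2.resize(c['color'][150:,180:460,::-1],None,fx=1.7,fy=1.7))"
```

```text
[0.49043195 0.21718602 0.07121678] [-2.61013989e-03  9.99995831e-01  1.56285259e-04  1.22496813e-03] [-2.43630341 -0.49667774  5.24846875] [-0.06762908  0.31793297  0.00282403] 0.14739854392683027
```

View pics/w5c.png

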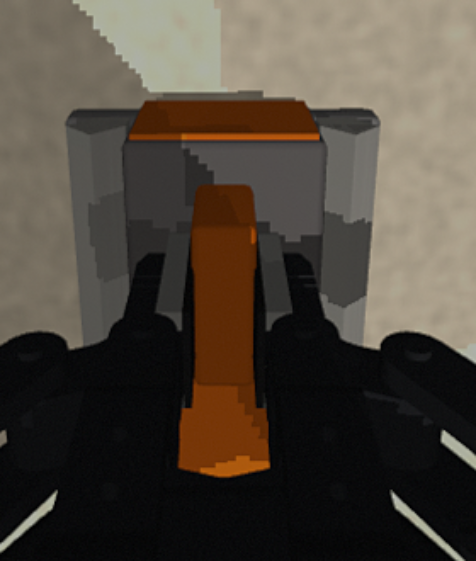

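The module sits between the rails, centred to within ~0.5 mm (module 127–323 against rails 67–380). Now sliding in.

{"op": "servo_tool", "data": {"plan": [[[-0.2, 0, -0.05, 0, 0, 0, 0], [-0.5, 0, -0.05, 0, 0, 0, 0], [-0.8, 0, -0.05, 0, 0, 0, 0], [-1.1, 0, -0.05, 0, 0, 0, 0], [-1.4, 0, -0.05, 0, 0, 0, 0], [-1.7, 0, -0.05, 0, 0, 0, 0], [-2.0, 0, -0.05, 0, 0, 0, 0], [-2.0, 0, -0.05, 0, 0, 0, 0]]]}}

```text
clock: 9.4
position: [0.5115, 0.2172, 0.0713]
eef_rot: [-0.003, 1.0, 0.0, 0.002]
wrist_force: [1.2, 0.3, -0.7]
width: 0.149
```

{"op": "servo_tool", "data": {"plan": [[[-0.2, 0, 0, 0, 0, 0, 0], [-0.5, 0, 0, 0, 0, 0, 0], [-0.8, 0, 0, 0, 0, 0, 0], [-1.1, 0, 0, 0, 0, 0, 0], [-1.4, 0, 0, 0, 0, 0, 0], [-1.7, 0, 0, 0, 0, 0, 0], [-2.0, 0, 0, 0, 0, 0, 0], [-2.3, 0, 0, 0, 0, 0, 0], [-2.3, 0, 0, 0, 0, 0, 0]]]}}

```text
clock: 10.15
position: [0.5342, 0.2173, 0.0714]
eef_rot: [-0.003, 1.0, 0.0, 0.001]
wrist_force: [-0.4, 0.1, -2.5]
width: 0.152
```

{"op": "servo_tool", "data": {"plan": [[[-0.1, 0, 0.04, 0, 0, 0, 0], [-0.25, 0, 0.04, 0, 0, 0, 0], [-0.4, 0, 0.04, 0, 0, 0, 0], [-0.55, 0, 0.04, 0, 0, 0, 0], [-0.65, 0, 0.04, 0, 0, 0, 0], [-0.7, 0, 0.04, 0, 0, 0, 0]]]}}

```text
clock: 10.65
position: [0.5401, 0.2172, 0.0712]
eef_rot: [-0.003, 1.0, -0.0, 0.001]
wrist_force: [-4.6, 0.7, 6.1]
width: 0.149
```

{"op": "servo_tool", "data": {"plan": [[[-0.05, 0, 0, 0, 0, 0, 0], [-0.1, 0, 0, 0, 0, 0, 0], [-0.15, 0, 0, 0, 0, 0, 0], [-0.2, 0, 0, 0, 0, 0, 0], [-0.2, 0, 0, 0, 0, 0, 0]]]}}

```text
clock: 11.07
position: [0.5421, 0.2172, 0.0712]
eef_rot: [-0.003, 1.0, -0.0, 0.001]
wrist_force: [-4.5, 0.3, 5.4]
width: 0.146
```

{"op": "servo_tool", "data": {"plan": [[[-0.06, 0, -0.02, 0, 0, 0, 0], [-0.12, 0, -0.02, 0, 0, 0, 0], [-0.18, 0, -0.02, 0, 0, 0, 0], [-0.24, 0, -0.02, 0, 0, 0, 0], [-0.24, 0, -0.02, 0, 0, 0, 0]]]}}

```text
clock: 11.48
position: [0.5447, 0.2172, 0.0712]
eef_rot: [-0.003, 1.0, -0.0, 0.001]
wrist_force: [-4.1, -0.6, 4.6]
width: 0.149
```

{"op": "servo_tool", "data": {"plan": [[[-0.06, 0, 0, 0, 0, 0, 0], [-0.12, 0, 0, 0, 0, 0, 0], [-0.18, 0, 0, 0, 0, 0, 0], [-0.24, 0, 0, 0, 0, 0, 0], [-0.24, 0, 0, 0, 0, 0, 0]]]}}

```text
clock: 11.9
position: [0.5458, 0.2172, 0.0712]
eef_rot: [-0.003, 1.0, -0.0, -0.0]
wrist_force: [-9.2, 0.6, 8.4]
width: 0.152
```

{"op": "servo_tool", "data": {"plan": [[[-0.03, 0, 0, 0, 0, 0, 0], [-0.06, 0, 0, 0, 0, 0, 0], [-0.06, 0, 0, 0, 0, 0, 0]]]}}

```text
clock: 12.15
position: [0.5459, 0.2172, 0.0712]
eef_rot: [-0.003, 1.0, -0.0, -0.001]
wrist_force: [-10.8, 0.8, 9.3]
width: 0.149
```

```bash
python3 -c "
from h import *
s=bot.get_state();print(s.keys(),s['position'],s['eef_rot'],s['wrist_force'],s['torque'],s['width'])"
```

```text
dict_keys(['clock', 'joint_positions', 'qd', 'tau', 'position', 'eef_rot', 'wrist_force', 'torque', 'width']) [0.54586832 0.21722509 0.07116166] [-2.51901534e-03  9.99996433e-01 -3.09148067e-04 -8.32557971e-04] [-10.82555743   0.82049656   9.32576443] [-0.05502256  1.61241756 -0.06597588] 0.14916224923354438
```

{"op": "servo_tool", "data": {"plan": [[[0, 0, -0.05, 0, 0, 0, 0], [-0.05, 0, -0.05, 0, 0, 0, 0], [-0.1, 0, -0.05, 0, 0, 0, 0], [-0.1, 0, -0.05, 0, 0, 0, 0]]]}}

```text
clock: 12.48
position: [0.5462, 0.2171, 0.0712]
eef_rot: [-0.003, 1.0, -0.0, -0.002]
wrist_force: [-12.8, 1.5, 7.6]
width: 0.151
```

{"op": "servo_tool", "data": {"plan": [[[-0.05, 0, -0.03, 0, 0, 0, 0], [-0.1, 0, -0.03, 0, 0, 0, 0], [-0.15, 0, -0.03, 0, 0, 0, 0], [-0.15, 0, -0.03, 0, 0, 0, 0], [-0.15, 0, -0.03, 0, 0, 0, 0]]]}}

```text
clock: 12.9
position: [0.5466, 0.2171, 0.0713]
eef_rot: [-0.003, 1.0, -0.001, -0.003]
wrist_force: [-14.8, 2.2, 8.4]
width: 0.148
```

Resistance at x≈0.546 could be the stop or a snag. I'll back off, shift sideways slightly and re-approach to see whether it repeats.

{"op": "servo_tool", "data": {"plan": [[[0.2, 0, 0, 0, 0, 0, 0], [0.4, 0, 0, 0, 0, 0, 0], [0.6, 0, 0, 0, 0, 0, 0], [0.8, 0, 0, 0, 0, 0, 0], [0.8, 0, 0, 0, 0, 0, 0]]]}}

```text
clock: 13.32
position: [0.5422, 0.2172, 0.0718]
eef_rot: [-0.003, 1.0, 0.0, 0.001]
wrist_force: [0.2, -0.5, -3.3]
width: 0.149
```

{"op": "servo_tool", "data": {"plan": [[[-0.1, -0.04, 0, 0, 0, 0, 0], [-0.2, -0.04, 0, 0, 0, 0, 0], [-0.3, -0.04, 0, 0, 0, 0, 0], [-0.4, -0.04, 0, 0, 0, 0, 0], [-0.4, -0.04, 0, 0, 0, 0, 0]]]}}

```text
clock: 13.73
position: [0.5457, 0.2168, 0.0719]
eef_rot: [-0.003, 1.0, -0.0, 0.0]
wrist_force: [-3.4, 0.8, -1.4]
width: 0.153
```

```bash
python3 -c "
from h import *
s=bot.get_state();print(s['position'],s['eef_rot'],s['wrist_force'],s['torque'],s['width'])"
```

```text
[0.54568642 0.21676847 0.07185497] [-2.52856868e-03  9.99996746e-01 -1.53674474e-04  3.01240768e-04] [-3.4403298   0.81317421 -1.39903912] [ 0.05221558  0.52929062 -0.02077747] 0.15284444224715038
```

{"op": "servo_tool", "data": {"plan": [[[-0.05, 0, 0, 0, 0, 0, 0], [-0.1, 0, 0, 0, 0, 0, 0], [-0.15, 0, 0, 0, 0, 0, 0], [-0.2, 0, 0, 0, 0, 0, 0], [-0.2, 0, 0, 0, 0, 0, 0]]]}}

```text
clock: 14.15
position: [0.5463, 0.2167, 0.0717]
eef_rot: [-0.003, 1.0, -0.0, -0.001]
wrist_force: [-8.4, 0.7, 0.7]
width: 0.148
```

{"op": "servo_tool", "data": {"plan": [[[-0.1, 0, 0.03, 0, 0, 0, 0], [-0.2, 0, 0.05, 0, 0, 0, 0], [-0.25, 0, 0.05, 0, 0, 0, 0], [-0.3, 0, 0.05, 0, 0, 0, 0], [-0.3, 0, 0.05, 0, 0, 0, 0]]]}}

```text
clock: 14.57
position: [0.5468, 0.2167, 0.0712]
eef_rot: [-0.003, 1.0, -0.001, -0.003]
wrist_force: [-17.9, 3.0, 10.2]
width: 0.151
```

{"op": "servo_tool", "data": {"plan": [[[0.1, 0, -0.03, 0, 0, 0, 0], [0.25, 0, -0.04, 0, 0, 0, 0], [0.3, 0, -0.04, 0, 0, 0, 0], [0.3, 0, -0.04, 0, 0, 0, 0]]]}}

```text
clock: 14.9
position: [0.5462, 0.2167, 0.0716]
eef_rot: [-0.003, 1.0, -0.0, -0.001]
wrist_force: [-8.6, 1.6, 0.3]
width: 0.153
```

{"op": "servo_tool", "data": {"plan": [[[0, 0, 0, 0, 0, 0, 0.2], [0, 0, 0, 0, 0, 0, 0.3], [0, 0, 0, 0, 0, 0, 0.4], [0, 0, 0, 0, 0, 0, 0.5], [0, 0, 0, 0, 0, 0, 0.5], [0, 0, 0, 0, 0, 0, 0.5]]]}}

```text
clock: 15.4
position: [0.5485, 0.2169, 0.0721]
eef_rot: [-0.003, 1.0, 0.0, 0.001]
wrist_force: [0.6, 0.5, -0.8]
width: 0.505
```

```bash
python3 -c "
from h import *
s=bot.get_state();print(s['position'],s['eef_rot'],s['wrist_force'],s['torque'],s['width'])
c=shot('wrist','w6');cv2.imwrite('pics/w6c.png',cv2.resize(c['color'][150:,180:460,::-1],None,fx=1.7,fy=1.7))"
```

```text
[0.54854278 0.2169122  0.07211655] [-2.53991586e-03  9.99995843e-01  1.04184643e-04  1.36118066e-03] [ 0.60003487  0.45284402 -0.82529518] [ 0.0119125  -0.02642847 -0.04502885] 0.5045374890034008
```

View pics/w6c.png

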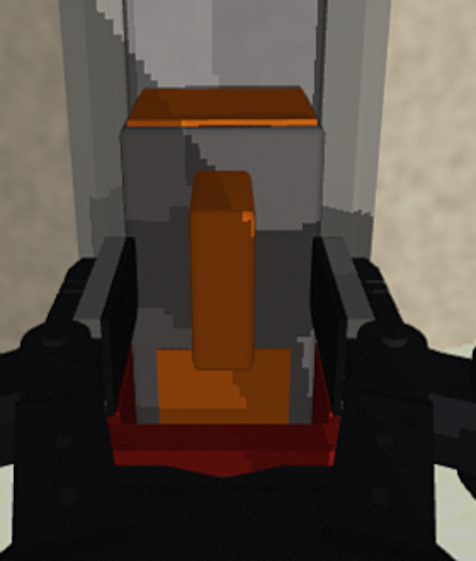

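The module is released, flat, and the label has gone partly under the red mouth. Let me measure its depth.

```bash
python3 - <<'E'
from fit import *
c=load('w6'); s=lambda u,v:np.array([180+(u+.5)/1.7-.5,150+(v+.5)/1.7-.5])
o=[(c,s(u,v),P) for u,v,P in ((121,127,(-65,-25,48)),(323,127,(-65,25,48)),(190,211,(-55,-7,74)),(255,211,(-55,7,74)),(192,370,(-15,-7,74)),(254,370,(-15,7,74)))]
x,r=fit(o,(.58,.217,0)); print(x,'nose depth mm',1000*(x[0]+.065-.599));print(r.round(1).tolist())
go((x[0]-.0665-.0-.04,x[1],.15),np.pi+.005)
E
```

```text
[0.57998331 0.21693593 0.00732173] nose depth mm 45.983310319666955
[[-1.5, -0.1], [2.3, -0.3], [-0.8, -0.5], [0.8, -0.6], [-0.0, 1.4], [-0.0, 1.3]]
shift [ 7.47  0.04 -7.81] turn [0.0001 0.0025 0.0002] pos [0.5484 0.2169 0.072 ]
```

{"op": "servo_tool", "data": {"plan": [[[0, 0, -1, 0, 0, 0, 0.5], [0, 0, -3, 0, 0, 0, 0.5], [0, 0, -5.5, 0, 0, 0, 0.5], [0, 0, -7.8, 0, 0, 0, 0.5], [2, 0, -8, 0, 0, 0, 0.2], [4.5, 0, -8, 0, 0, 0, 0], [7, 0, -8, 0, 0.002, 0, 0], [7.5, 0, -8, 0, 0.002, 0, 0], [7.5, 0, -8, 0, 0.002, 0, 0], [7.5, 0, -8, 0, 0.002, 0, 0], [7.5, 0, -8, 0, 0.002, 0, 0]]]}}

```text
clock: 16.37
position: [0.4745, 0.2168, 0.1524]
eef_rot: [-0.003, 1.0, 0.0, 0.001]
wrist_force: [-0.2, 0.0, 0.2]
width: -0.0
```

{"op": "servo_tool", "data": {"plan": [[[0, 0, 2, 0, 0, 0, 0], [0, 0, 4.5, 0, 0, 0, 0], [0, 0, 7, 0, 0, 0, 0], [0, 0, 9, 0, 0, 0, 0], [0, 0, 10.2, 0, 0, 0, 0], [0, 0, 10.6, 0, 0, 0, 0], [0, 0, 10.6, 0, 0, 0, 0], [-1, 0, 10.6, 0, 0, 0, 0], [-1.8, 0, 10.6, 0, 0, 0, 0], [-2.2, 0, 10.6, 0, 0, 0, 0], [-2.2, 0, 10.6, 0, 0, 0, 0]]]}}

```text
clock: 17.28
position: [0.4974, 0.2171, 0.047]
eef_rot: [-0.002, 1.0, 0.001, 0.002]
wrist_force: [0.6, 0.6, -0.9]
width: -0.0
```

{"op": "servo_tool", "data": {"plan": [[[-0.08, 0, 0, 0, 0, 0, 0], [-0.16, 0, 0, 0, 0, 0, 0], [-0.24, 0, 0, 0, 0, 0, 0], [-0.32, 0, 0, 0, 0, 0, 0], [-0.4, 0, 0, 0, 0, 0, 0], [-0.4, 0, 0, 0, 0, 0, 0]]]}}

```text
clock: 17.78
position: [0.4991, 0.2167, 0.0458]
eef_rot: [-0.003, 1.0, 0.0, 0.0]
wrist_force: [0.2, 0.7, 0.2]
width: -0.001
```

{"op": "servo_tool", "data": {"plan": [[[-0.06, 0, 0, 0, 0, 0, 0], [-0.12, 0, 0, 0, 0, 0, 0], [-0.18, 0, 0, 0, 0, 0, 0], [-0.24, 0, 0, 0, 0, 0, 0], [-0.24, 0, 0, 0, 0, 0, 0]]]}}

```text
clock: 18.2
position: [0.5016, 0.2166, 0.0458]
eef_rot: [-0.003, 1.0, 0.0, 0.0]
wrist_force: [1.2, 0.2, -0.4]
width: 0.003
```

{"op": "servo_tool", "data": {"plan": [[[-0.06, 0, 0, 0, 0, 0, 0], [-0.12, 0, 0, 0, 0, 0, 0], [-0.18, 0, 0, 0, 0, 0, 0], [-0.2, 0, 0, 0, 0, 0, 0], [-0.2, 0, 0, 0, 0, 0, 0]]]}}

```text
clock: 18.62
position: [0.5033, 0.2166, 0.0458]
eef_rot: [-0.003, 1.0, -0.0, -0.0]
wrist_force: [0.0, 0.7, -0.0]
width: -0.001
```

{"op": "servo_tool", "data": {"plan": [[[-0.06, 0, 0, 0, 0, 0, 0], [-0.12, 0, 0, 0, 0, 0, 0], [-0.18, 0, 0, 0, 0, 0, 0], [-0.18, 0, 0, 0, 0, 0, 0]]]}}

```text
clock: 18.95
position: [0.5036, 0.2164, 0.0456]
eef_rot: [-0.003, 1.0, -0.0, -0.002]
wrist_force: [-6.3, 1.5, 4.0]
width: -0.001
```

{"op": "servo_tool", "data": {"plan": [[[-0.06, 0, 0, 0, 0, 0, 0], [-0.12, 0, 0, 0, 0, 0, 0], [-0.18, 0, 0, 0, 0, 0, 0], [-0.2, 0, 0, 0, 0, 0, 0], [-0.2, 0, 0, 0, 0, 0, 0]]]}}

```text
clock: 19.37
position: [0.5039, 0.2162, 0.0454]
eef_rot: [-0.003, 1.0, -0.001, -0.003]
wrist_force: [-11.4, 2.0, 9.0]
width: -0.001
```

A second push on the tail with 11 N moves the module no more than 0.3 mm, so it is against the stop. Retreating.

{"op": "servo_tool", "data": {"plan": [[[0.3, 0, 0, 0, 0, 0, 0], [0.8, 0, 0, 0, 0, 0, 0], [1.8, 0, 0, 0, 0, 0, 0], [2.8, 0, -0.5, 0, 0, 0, 0], [3, 0, -2, 0, 0, 0, 0], [3, 0, -5, 0, 0, 0, 0], [3, 0, -8.5, 0, 0, 0, 0], [3, 0, -12, 0, 0, 0, 0], [3, 0, -15, 0, 0, 0, 0], [3, 0, -16, 0, 0, 0, 0], [3, 0, -16, 0, 0, 0, 0], [3, 0, -16, 0, 0, 0, 0]]]}}

```text
clock: 20.37
position: [0.4766, 0.2164, 0.2057]
eef_rot: [-0.003, 1.0, 0.0, 0.0]
wrist_force: [-0.2, -1.5, -0.8]
width: 0.0
```

```bash
python3 -c "
from h import *
s=bot.get_state();print(s['clock'],s['position'],s['wrist_force'])
A=shot('wrist','w7')['color'];B=shot('scene','s7')['color'][180:420,220:480]
M=np.zeros((480,800,3),np.uint8);M[:,:400]=A[:,120:520];M[:369,400:]=cv2.resize(B,(400,369));cv2.imwrite('pics/m7.png',M[:,:,::-1])"
```

```text
20.3667 [0.47658951 0.21642222 0.20569351] [-0.24579073 -1.45618578 -0.75326044]
```

View pics/m7.png

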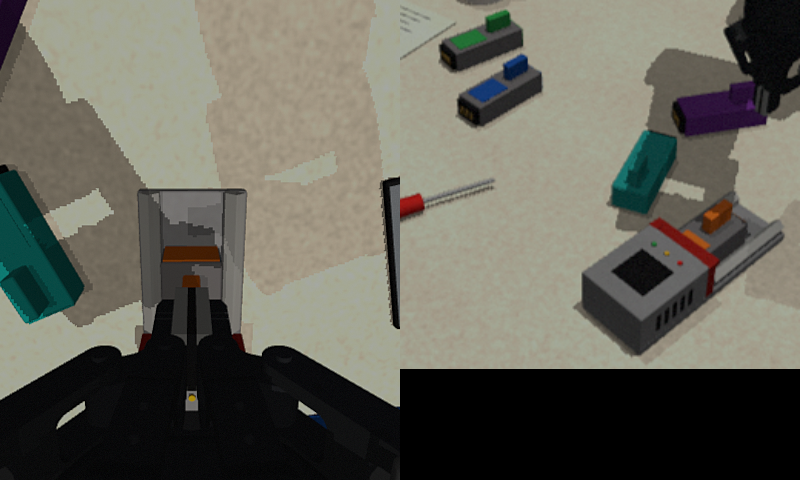

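The module lies flat and straight in the dock, nose in the bay (orange fin at (717,215) in the scene half). The gripper is clear, and the blue and green modules are undisturbed. Handing in.

```bash
python3 -c "
from h import *
print(bot.close_job())"
```

```text
the job is handed in; nothing more can be done
None
```

I picked up the orange-fin module, laid it in the dock's guide and slid it nose first into the bay until it met a hard stop. I then let go, backed the gripper clear and handed the job in at about 20.4 s.

- **Stop:** the resistance came up at the same place (TCP x ≈ 0.546 m) on two approaches, with the module's sideways position and height changed slightly between them. The highest push I read was about 18 N. After release, an 11 N push on the tail moved it no more than 0.3 mm.
- **Depth:** the camera puts the nose about 46 mm past the mouth. The gripper position gives about 47 mm. Both lie near the shallow end of the 45–75 mm range and agree within the 2 mm calibration. The contact joint could not be read, so fully home rests on feel and these measurements.
- **Last picture:** the module lies flat and straight, the gripper touches nothing, and the blue and green modules are where they were.
- **Odd readings:** laying the module on the guide floor briefly pressed it with about 15 N before I eased off. The first in-hand pose fit was wrong because I misread an edge; the repeat fit was fine.

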